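# Empty the ultrasonic cleaner's basket into the parts bin and hold it tipped

## Task

The washed springs and bearings go into the red parts bin. Draw the wire basket up out of the ultrasonic cleaner by its blue handle, keeping it level until it is clear, then tip it over the bin so that all four parts drop in. Finish still holding the empty basket by that handle in the air just above the bin, stood on end with its pouring lip down (tipped a quarter turn or a little more) and touching neither bin nor cleaner, so that I can blow the grit out of the mesh; leave the other things on the counter where they are.

Things in the scene. Friction and masses are not known exactly. Their poses are not given: they have to be found in the camera images.
- cleaner: Bench-top ultrasonic cleaner, white housing with a steel deck, fixed to the counter, lid off, tank dry: 170 (x) x 225 (y) x 110 mm high. Origin: centre of its underside; its control panel is on the -x side. The tank mouth in the deck is 100 (x) x 144 mm (y), centred; the deck is at z = 110 mm.
- basket: Loose steel wire basket, 0.28 kg, hung in the tank by rim flanges on the deck, about 4 mm play. Origin: middle of its floor's underside, 54 mm above the counter at the start; z out of its mouth. 60 mm deep, floor 92 x 92; mouth 92 wide (x; 112 over the flanges), y = -83 to 46. The -y wall flares out 32 deg to the pouring lip; the handle leans out over +y. Raise it 60 mm to clear the deck.
- handle (a point): Middle of the basket's blue handle sleeve, at (0, 81, 118) mm in the basket's frame; turns with it. The sleeve is a bar 78 mm long, 22 mm wide along the basket's x and 14 mm thick; its long axis leans 30 deg from the basket's z toward +y, so its broad faces look along (0, cos 30, -sin 30) of the basket.
- lip (a point): Middle of the basket's pouring lip, at (0, -83, 60) mm in the basket's frame. Turns with the basket.
- bin: Red open plastic parts bin, square, 180 x 180 x 75 mm high outside, inside 172 x 172 mm, fixed to the counter. Origin: centre of its underside.
- spring_a: Washed valve spring, 60 g, a cylinder 32 mm across and 46 mm long, standing in the basket at the start. Origin: centre of one end, z along its length.
- spring_b: The other valve spring, the same.
- bearing_1: Washed ball bearing, 60 g, 40 mm across, 12 mm thick, lying in the basket at the start. Origin: centre of one face, z along its axis.
- bearing_2: The other ball bearing, the same.
- grease_tin: Bystander: yellow grease tin, 68 mm across, 48 mm high. Origin: centre of its underside.
- mug: Bystander: enamel mug, 71 mm across, 72 mm high. Origin: underside.
- tape_measure: Bystander: yellow and black tape measure standing on edge, 34 x 81 x 60 mm. Origin: centre of its underside.

How it is judged:
By the outcome, as a careful person would: the job done as asked, in the order asked, and still so for the second after the job is handed in, while the arm keeps its last pose, push and grip.
It also fails if it takes over 38 s, if anything falls off the work surface, if the arm or the gripper's body presses on something with over 40 N, if the wrist force passes 120 N, or if a joint passes its speed limit or range.

## Robot

A 7-joint arm with a two-finger parallel gripper is mounted at the origin on a cart in front of the work surface, level with it; the furniture and walls round the work are solid. World frame = base frame: x ahead of the robot, y to its left, z up, the work surface at z = 0. Lengths are in m, angles in rad, forces in N, time in s.
With the tool pointing down it reaches from about 0.4 to 0.875 m from the base axis. Payload 6.5 kg.
Tool frame: the origin (TCP) lies at the very end of the fingers, on their centre line; the grasp point (between the pads) lies 19 mm behind it; z points along the fingers, y is the line along which they close (so a half turn about z gives the same grasp; the last joint's range is limited). The gripper opens to 88 mm and grips with 3 to 60 N. Pads are 18 mm wide; open, the fingers measure 123 mm over their backs; the gripper's body (75 mm by 187 mm) begins 45 mm behind the grasp point.
Start: joints at [-1.192, 0.536, -0.004, 1.538, 0.003, 1.067, -0.071], TCP at [0.28, 0.587, 0.239] pointing down, gripper open.
Joint ranges: [-2.7, 2.7], [-0.37, 2.16], [-1.27, 1.26], [0.24, 2.4], [-1.31, 4.45], [0.19, 1.91], [-2.76, 2.76]. Speed limits (rad/s): [2.39, 2.39, 3.14, 3.14, 3.14, 3.14, 3.14].

## Interface

Orientations are given as a unit quaternion [x, y, z, w].
In Python, from cell import manip, optics, spotter gives the robot as it stands. The module is installed in compiled form; this text tells all that it offers.
- The arm moves only by the tool apply_moves, never from a script. Its argument "steps" is a list that holds one entry, the list of rows, each a list of 7 numbers: the finger opening in cm, from 0 to 8.81, then the shift along the tool's x, y, z in cm, then the turn, a rotation vector about the tool's x, y, z in degrees. In form: [[[grip, dx, dy, dz, rx, ry, rz], ...]]. A call has 1 to 20 rows; each row shifts and turns the commanded pose from where the row before left it, along the tool's axes as they then stand; what a row does not reach is not made up. A row lasts 1/8 s, in which the tool goes at most 62.5 mm and 10.7 degrees, less where a joint would pass 70% of its speed; a pose out of reach is approached as far as the arm can. A call is refused whole if a number of a shift passes 6.25 or a number of a turn 10.7, either way. A call with a gripper value outside its range is refused whole. The fingers move at their own pace and stop on an object; "force" is the grip in N (left out, the last holds). Time passes only in rows, so rows that do not move let the fingers close. It gives the time, the measured TCP pose, the force, the opening and the grip force at its end, in the units of the state.
- manip.get_obs(): the state, without advancing time (a new reading comes with each control period).
- optics.capture(name): name is "side" or "top"; returns the picture (400x640x3 uint8, blue, green, red); there is no depth.
- optics.calibration(name): a dict with "camera_matrix" (3x3 intrinsics, pixels), "world_from_camera" (4x4, takes a point from camera to world coordinates). Camera axes: x right, y up, looking along -z (the intrinsics and any distortion apply to the point x, -y, -z); pixel columns grow to the right and rows downward; lengths in m; the calibration is good to about 2 mm. A picture is of the moment at which its call begins. calibration takes no time and is no camera call.
- manip.sign_off(): hands the job in; it is judged then, once.
Trained networks look in the newest picture that a camera, given by its name, has taken for a name from the list of things; names that differ only in an ending like _2 or _b are one class to them, and where a whole thing is asked for, a point or a joint stands for the part that bears it (a point fixed in the world has none). Each returns a list of dicts, best first, with "conf" (0 to 1); they miss things now and then, are a little off and sometimes report something else, mostly with a low value. They report only what shows in the picture. A call takes as long as a camera call.
- spotter.search_frame(label, camera): "location" ([column, row] in pixels, amid what is visible of it).
- spotter.outline_of(label, camera): "mask" (400x640 bool, what is visible of it) and "location" ([column, row] in pixels, amid what is visible of it).
- spotter.spot_point(label, camera): "location" ([column, row] in pixels: a listed point, or the origin of a listed thing).
The state is a dict: "time_s": time; "joint_pos": joint angles; "qd": joint speeds; "joint_torque": joint torques, N m; "eef_pos": TCP position; "ee_rot": TCP orientation; "contact_force": force on the tool from outside, world axes, zero at the start; "wrist_torque": the same for the moment, N m; "grip_width": finger opening in m; "grip_force": force on a finger pad.
Only numpy, scipy, OpenCV 4.12 (cv2) and the standard library are available. Lean on these libraries where they do the work, as an engineer would, in place of code of your own. Each camera call takes 0.05 s, during which the arm holds its last target. There are 200 camera calls.

## Working session

There is one attempt and no reset: what is moved stays moved. The work goes in short steps, Python scripts to look and compute and a tool call to move; the robot and the scene stay as the last step left them, time stands still between calls to the robot, and variables do not carry over. Pictures are saved under pics/ and viewed, at most 10 in all, crops included, and the job is handed in when it is done.

Besides the shell and the picture viewer there is one more tool, called after "Request:" by a JSON object that holds its "api" and its "payload", one argument or row to a line. apply_moves: Moves the arm, as the interface text tells. Its arguments: {"type":"object","properties":{"steps":{"type":"array"},"force":{"type":"number"}},"required":["steps"]}

```bash
mkdir -p pics; cat > h.py <<'E'
import numpy as np, cv2
from cell import manip, optics, spotter
from scipy.spatial.transform import Rotation as R
def ray(cam,px):
    c=optics.calibration(cam);K=np.array(c["camera_matrix"]);T=np.array(c["world_from_camera"])
    p=np.linalg.inv(K)@[px[0],px[1],1]; d=T[:3,:3]@[p[0],-p[1],-p[2]]
    return T[:3,3],d/np.linalg.norm(d)
def tri(a,b):
    o1,d1=ray(*a);o2,d2=ray(*b)
    s=np.linalg.lstsq(np.c_[d1,-d2],o2-o1,rcond=None)[0]
    p,q=o1+s[0]*d1,o2+s[1]*d2
    return (p+q)/2,np.linalg.norm(p-q)
def onz(cam,px,z):
    o,d=ray(cam,px);return o+d*(z-o[2])/d[2]
def proj(cam,P):
    c=optics.calibration(cam);K=np.array(c["camera_matrix"]);T=np.array(c["world_from_camera"])
    p=T[:3,:3].T@(np.array(P)-T[:3,3]);p=K@[p[0],-p[1],-p[2]];return p[:2]/p[2]
E
python3 - <<'E'
from h import *
print(optics.calibration("top"),optics.calibration("side"))
for c in("top","side"): cv2.imwrite(f"pics/{c}0.png",optics.capture(c))
for n in["cleaner","basket","handle","lip","bin","grease_tin","mug","tape_measure","spring_a","bearing_1"]:
    r={}
    for c in("top","side"):
        r[c]=spotter.spot_point(n,c)
        print(n,c,[(np.round(d["location"],1).tolist(),round(d["conf"],2)) for d in r[c]][:3])
    if r["top"] and r["side"]:
        p,e=tri(("top",r["top"][0]["location"]),("side",r["side"][0]["location"]));print("   ",p.round(4),round(e,4))
print(manip.get_obs())
E
```

```text
{'camera_matrix': array([[390.25198463,   0.        , 321.5080271 ],
       [  0.        , 390.25198463, 196.64509164],
       [  0.        ,   0.        ,   1.        ]]), 'world_from_camera': array([[ 0.02051356,  0.98472287, -0.17291632,  0.48132147],
       [-0.99926472,  0.01459042, -0.03545618, -0.00900628],
       [-0.03239159,  0.17351651,  0.98429813,  0.97085912],
       [ 0.        ,  0.        ,  0.        ,  1.        ]])} {'camera_matrix': array([[391.56039071,   0.        , 317.51934108],
       [  0.        , 391.56039071, 194.68758733],
       [  0.        ,   0.        ,   1.        ]]), 'world_from_camera': array([[ 0.97324404,  0.13001223, -0.18945408,  0.43158263],
       [-0.22975507,  0.54009705, -0.80963435, -0.90296715],
       [-0.00293878,  0.83149985,  0.55551721,  0.73359416],
       [ 0.        ,  0.        ,  0.        ,  1.        ]])}
cleaner top [([260.4, 254.3], 0.92), ([278.3, 256.2], 0.72)]
cleaner side [([263.5, 201.9], 0.83)]
    [ 0.5025  0.1757 -0.0066] 0.0048
basket top [([243.4, 251.0], 0.8)]
basket side [([264.5, 181.5], 0.87), ([261.6, 183
[... 1102 characters left out ...]
s': array([-1.19222493,  0.53639485, -0.00442821,  1.53791067,  0.00256273,
        1.06730099, -0.07120011]), 'qd': array([ 0.00019725,  0.00039847,  0.00146692, -0.00067469, -0.00022129,
        0.00164697, -0.00061721]), 'joint_torque': array([-5.30296984e-04, -5.70901859e+01,  9.89826433e-01, -2.51921868e+01,
       -5.64127055e-02,  1.06949278e-02,  8.47143070e-06]), 'eef_pos': array([0.2796319 , 0.58675978, 0.23871478]), 'ee_rot': array([ 2.20536370e-01,  9.75378752e-01, -2.64642716e-06, -9.65801355e-06]), 'contact_force': array([ 0.31816905, -0.46364125, -0.7081606 ]), 'wrist_torque': array([-0.0111318 ,  0.01311686, -0.01099707]), 'grip_force': 0.0, 'grip_width': 0.08769349195356112}
```

View images.

View pics/top0.png

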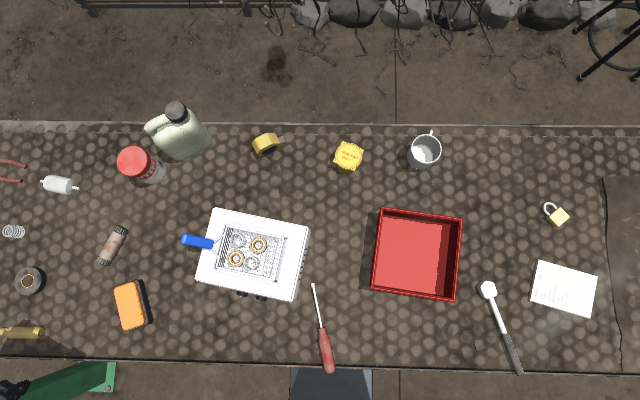

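View pics/side0.png

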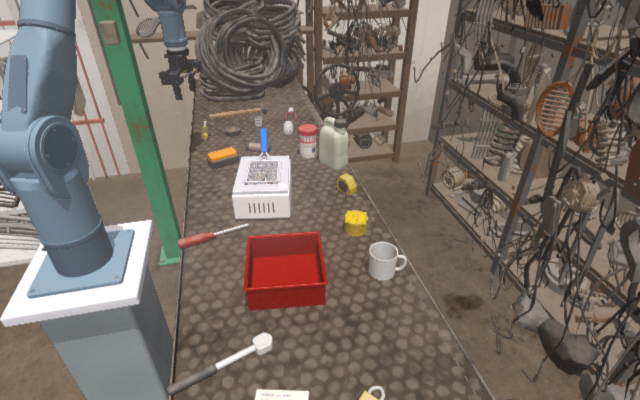

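The top view shows the cleaner, slightly rotated, at about (253,255), with the blue handle at (197,241). The bin is at (416,254), and the two springs and two bearings are in the basket around (247,250). The side view shows the same layout: handle at (264,143), bin at (285,270), and nothing standing between cleaner and bin except a low screwdriver. Next I'll measure the handle axis, the yaw and the bin corners.

```bash
cat > m.py <<'E'
from h import *
def mask(n,c):
    r=spotter.outline_of(n,c); return r[0]["mask"] if r else None
top,side=cv2.imread("pics/top0.png"),cv2.imread("pics/side0.png")
def blue(im,roi):
    h=cv2.cvtColor(im,cv2.COLOR_BGR2HSV);m=cv2.inRange(h,(105,150,60),(130,255,255));k=np.zeros_like(m);x0,y0,x1,y1=roi;k[y0:y1,x0:x1]=1;return m*k
def ends(m):
    p=np.argwhere(m>0)[:,::-1].astype(float);c=p.mean(0);v=np.linalg.svd(p-c,full_matrices=False)[2][0];t=(p-c)@v
    return c,c+v*np.percentile(t,1),c+v*np.percentile(t,99),len(p)
ct,a,b,n=ends(blue(top,(170,220,225,262)));print("top",ct,a,b,n)
cs,d,e,n=ends(blue(side,(245,115,285,165)));print("side",cs,d,e,n)
if a[0]>b[0]:a,b=b,a   # top: far end (tip) = small column
if d[1]>e[1]:d,e=e,d   # side: tip = small row
P,err=tri(("top",ct),("side",cs));print("centre",P,err)
A,e1=tri(("top",a),("side",d));B,e2=tri(("top",b),("side",e));print("tip",A,e1,"root",B,e2,"len",np.linalg.norm(A-B))
u=(A-B)/np.linalg.norm(A-B);print("axis",u,"lean",np.degrees(np.arccos(u[2])),"yaw",np.degrees(np.arctan2(-u[0],u[1])))
for n,z in(("cleaner",.11),("bin",.075)):
    for c in("top","side"):
        m=mask(n,c)
        if m is None: print(n,c,None);continue
        q=cv2.boxPoints(cv2.minAreaRect(np.argwhere(m)[:,::-1].astype(np.float32)))
        h=cv2.convexHull(np.argwhere(m)[:,::-1].astype(np.int32));ap=cv2.approxPolyDP(h,6,True)[:,0]
        w=np.array([onz(c,x,z) for x in ap]);print(n,c,ap.tolist(),w[:,:2].round(3).tolist())
E
python3 m.py
```

```text
top [196.62214984 241.12052117] [181.39830731 238.07106417] [211.5646965  244.11363237] 307
side [263.6   139.248] [263.29618642 128.96878325] [263.91852229 150.0248708 ] 125
centre [0.52560061 0.27515173 0.17211913] 0.0015456085394995064
tip [0.5294622  0.29690739 0.19865743] 0.0011932816993086748 root [0.52156332 0.25237856 0.14450321] 0.001921514807616623 len 0.07055415545488454
axis [0.1119549  0.63112979 0.7675554 ] lean 39.865129625030484 yaw -10.05895274731145
cleaner top [[310, 230], [290, 301], [259, 300], [194, 277], [213, 207]] [[0.557, 0.046], [0.404, 0.085], [0.405, 0.152], [0.45, 0.297], [0.605, 0.266]]
cleaner side [[290, 216], [235, 216], [231, 192], [241, 157], [289, 158]] [[0.55, -0.076], [0.408, -0.042], [0.404, 0.078], [0.447, 0.287], [0.602, 0.243]]
bin top None
bin side [[323, 303], [249, 309], [248, 238], [317, 231]] [[0.572, -0.352], [0.416, -0.332], [0.434, -0.098], [0.615, -0.112]]
```

```bash
cat > plan.py <<'E'
from h import *
def obs():
    o=manip.get_obs();return np.array(o["eef_pos"]),R.from_quat(o["ee_rot"]),o
def log():
    import json
    o=manip.get_obs();open("log.jsonl","a").write(json.dumps([list(map(float,o["joint_pos"])),list(map(float,o["eef_pos"])),list(map(float,o["ee_rot"]))])+"\n")
def toolR(yaw,roll=0,sgn=-1):   # tool orientation holding basket at yaw, tipped by roll deg about its x
    s=np.radians(30);a=np.array([0,np.sin(s),np.cos(s)])
    x=np.array([sgn,0,0.]);z=-a;y=np.cross(z,x)
    return R.from_euler("z",yaw,degrees=True)*R.from_euler("x",roll,degrees=True)*R.from_matrix(np.c_[x,y,z])
def rows(p,r,p2,r2,n,grip):
    """n equal rows: linear position, constant-axis turn; rows expressed in the running tool axes"""
    out=[];rv=(r.inv()*r2).as_rotvec()/n;d=(p2-p)/n
    for i in range(n):
        t=r.inv().apply(d)*100;out.append([grip]+[round(float(v),2) for v in t]+[round(float(v),2) for v in np.degrees(rv)])
        r=r*R.from_rotvec(rv)
    return out
H=np.array([.5254,.2745,.172])
E
python3 - <<'E'
from plan import *
p,r,o=obs();log()
r2=toolR(-12);z=r2.apply([0,0,1])
t=H+.019*z-.10*z;print(t)
for q in rows(p,r,t,r2,10,8.8):print(q)
from h import *
w=[onz("top",q,.075) for q in((380,207),(463,213),(456,300),(371,290))];print(np.round(w,3),np.mean(w,0))
E
```

```text
[0.53382042 0.31411498 0.24214806]
[8.8, -3.47, -1.37, -0.03, 2.99, -0.35, -1.32]
[8.8, -3.43, -1.45, 0.06, 2.99, -0.35, -1.32]
[8.8, -3.4, -1.52, 0.16, 2.99, -0.35, -1.32]
[8.8, -3.36, -1.59, 0.26, 2.99, -0.35, -1.32]
[8.8, -3.32, -1.65, 0.37, 2.99, -0.35, -1.32]
[8.8, -3.28, -1.7, 0.47, 2.99, -0.35, -1.32]
[8.8, -3.24, -1.75, 0.58, 2.99, -0.35, -1.32]
[8.8, -3.2, -1.79, 0.7, 2.99, -0.35, -1.32]
[8.8, -3.15, -1.82, 0.81, 2.99, -0.35, -1.32]
[8.8, -3.1, -1.85, 0.92, 2.99, -0.35, -1.32]
[[ 0.616 -0.112  0.075]
 [ 0.606 -0.301  0.075]
 [ 0.412 -0.278  0.075]
 [ 0.429 -0.091  0.075]] [ 0.51570756 -0.19582648  0.075     ]
```

Request:
{"api": "apply_moves", "payload": {
  "steps": [
    [[8.8,-3.5,-1.4,0,3,-0.35,-1.3],[8.8,-3.4,-1.5,0.1,3,-0.35,-1.3],[8.8,-3.4,-1.5,0.2,3,-0.35,-1.3],[8.8,-3.4,-1.6,0.3,3,-0.35,-1.3],[8.8,-3.3,-1.7,0.4,3,-0.35,-1.3],[8.8,-3.3,-1.7,0.5,3,-0.35,-1.3],[8.8,-3.2,-1.7,0.6,3,-0.35,-1.3],[8.8,-3.2,-1.8,0.7,3,-0.35,-1.3],[8.8,-3.1,-1.8,0.8,3,-0.35,-1.3],[8.8,-3.1,-1.8,0.9,3,-0.35,-1.3],[8.8,0,0,0,0,0,0]]
  ]
}}

```text
time_s: 2.68
eef_pos: [0.5343, 0.3109, 0.2394]
ee_rot: [0.104, 0.96, -0.26, -0.028]
contact_force: [0.6, -0.0, -0.2]
grip_width: 0.0882
grip_force: 0.0
```

```bash
cat > kin.py <<'E'
from plan import *
import json
from scipy.optimize import least_squares
AX="zyzyzyz"; 
def fk(S,L,q):
    """L: 8 translations (7x3 pre-joint + tool)"""
    Rm=np.eye(3);p=np.zeros(3);c=[]
    for i in range(7):
        p=p+Rm@L[i];c.append(p);Rm=Rm@R.from_euler(AX[i],S[i]*q[i]).as_matrix()
    return p+Rm@L[7],R.from_matrix(Rm),c
def load():
    return [(np.array(a),np.array(b),R.from_quat(c)) for a,b,c in map(json.loads,open("log.jsonl"))]
E
cat > fit.py <<'E'
from kin import *
import itertools
D=load()
# orientation signs
best=[]
for s in itertools.product([1,-1],repeat=4):
    S=[s[0],1,s[1],1,s[2],1,s[3]]
    E=[fk(S,np.zeros((8,3)),q)[1].inv()*r for q,_,r in D]   # constant tool rotation
    m=R.concatenate(E).mean();best.append((max((m.inv()*e).magnitude() for e in E),S,m.as_rotvec().round(3)))
best.sort(key=lambda b:b[0])
for b in best[:3]:print(b)
S=best[0][1]
L0=np.zeros((8,3));L0[1,2]=.3;L0[3,2]=.35;L0[5,2]=.35;L0[7,2]=.3
def res(v):
    L=v.reshape(8,3);return np.r_[np.concatenate([(fk(S,L,q)[0]-p)*100 for q,p,_ in D]),.01*(v-L0.ravel())*10]
f=least_squares(res,L0.ravel());L=f.x.reshape(8,3);print(L.round(3))
print([np.round((fk(S,L,q)[0]-p)*1000,1).tolist() for q,p,_ in D])
print(np.round([q for q,_,_ in D],2))
json.dump([S,L.tolist(),best[0][2].tolist()],open("kin.json","w"))
E
python3 -c "from plan import *;log()"; python3 fit.py
```

```text
(5.757191532588119e-16, [-1, 1, -1, 1, -1, 1, -1], array([ 0.   , -0.   ,  1.571]))
(0.11985208767098549, [-1, 1, 1, 1, -1, 1, -1], array([0.042, 0.022, 1.675]))
(0.22550353401081072, [-1, 1, -1, 1, 1, 1, -1], array([ 0.248, -0.054,  1.555]))
[[ 0.003 -0.005  0.022]
 [ 0.029 -0.007  0.322]
 [ 0.011 -0.007  0.034]
 [ 0.021 -0.007  0.384]
 [-0.031 -0.007  0.025]
 [-0.011 -0.007  0.375]
 [-0.033 -0.007 -0.003]
 [ 0.022  0.001  0.297]]
[[0.0, -0.0, -0.0], [-0.0, 0.0, -0.0]]
[[-1.19  0.54 -0.    1.54  0.    1.07 -0.07]
 [-0.82  0.74  0.12  1.3   0.23  1.54  0.58]]
```

Request:
{"api": "apply_moves", "payload": {
  "steps": [
    [[8.8,0,-2,-4,-10,0,0],[8.8,0,-1,-4,-10,0,5],[8.8,0,0,-4,-10,0,5],[8.8,0,0,0,0,0,0]]
  ]
}}

```text
time_s: 3.18
eef_pos: [0.5365, 0.3271, 0.3705]
ee_rot: [0.189, 0.982, -0.005, 0.017]
contact_force: [0.3, 0.1, 0.7]
grip_width: 0.0881
grip_force: 0.0
```

```bash
python3 -c "from plan import *;log()"
```

Request:
{"api": "apply_moves", "payload": {
  "steps": [
    [[8.8,0,0,-4,0,10,0],[8.8,0,0,-4,0,10,0],[8.8,0,0,-4,0,10,0],[8.8,0,0,0,0,0,0]]
  ]
}}

```text
time_s: 3.68
eef_pos: [0.5407, 0.3341, 0.4512]
ee_rot: [0.18, 0.962, 0.024, -0.202]
contact_force: [0.3, 0.7, -0.2]
grip_width: 0.0881
grip_force: 0.0
```

```bash
python3 -c "from plan import *;log()"; python3 fit.py
```

```text
(4.476926567373086e-16, [-1, 1, -1, 1, -1, 1, -1], array([ 0.   , -0.   ,  1.571]))
(0.4283214071468777, [-1, 1, -1, 1, 1, 1, -1], array([ 0.028, -0.01 ,  1.544]))
(0.43775749615496873, [-1, 1, 1, 1, -1, 1, -1], array([-1.000e-03,  3.400e-02,  1.549e+00]))
[[ 0.012  0.003  0.023]
 [-0.007 -0.005  0.323]
 [ 0.    -0.005  0.058]
 [ 0.012 -0.017  0.408]
 [-0.035 -0.017  0.047]
 [ 0.021 -0.     0.397]
 [-0.009 -0.     0.   ]
 [ 0.006  0.011  0.3  ]]
[[0.0, -0.0, 0.0], [-0.0, 0.0, 0.0], [0.0, -0.0, -0.0], [-0.0, -0.0, -0.0]]
[[-1.19  0.54 -0.    1.54  0.    1.07 -0.07]
 [-0.82  0.74  0.12  1.3   0.23  1.54  0.58]
 [-0.69  0.39  0.07  1.45  0.01  1.29  0.57]
 [-0.36  0.6  -0.23  1.   -0.19  1.81  0.61]]
```

```bash
cat > ik.py <<'E'
from kin import *
S,L,m=json.load(open("kin.json"));L=np.array(L);M=R.from_rotvec(m)
lo=np.array([-2.7,-.37,-1.27,.24,-1.31,.19,-2.76]);hi=np.array([2.7,2.16,1.26,2.4,4.45,1.91,2.76])
mid=(lo+hi)/2;hw=(hi-lo)/2
def F(q):
    p,r,c=fk(S,L,q);return p,r*M,c
def ik(p,r,q0,w=.02):
    def res(q):
        a,b,_=F(q);u=(q-mid)/hw
        return np.r_[(a-p)*20,(b.inv()*r).as_rotvec()*10,w*u**4]
    f=least_squares(res,np.clip(q0,lo+.05,hi-.05),bounds=(lo,hi))
    a,b,c=F(f.x);return f.x,np.linalg.norm(a-p),(b.inv()*r).magnitude(),min(np.minimum(f.x-lo,hi-f.x)),c
def tcp(yaw,roll,lip=None,handle=None,sgn=-1,g=.019):
    B=R.from_euler("z",yaw,degrees=True)*R.from_euler("x",roll,degrees=True)
    r=toolR(yaw,roll,sgn)
    h=handle if handle is not None else lip+B.apply([0,.164,.058])
    return h+r.apply([0,0,g]),r
E
cat > scan.py <<'E'
from ik import *
bin=np.array([.515,-.196]);rng=np.random.default_rng(0)
q0=np.array(load()[1][0])
p,r=tcp(-12,0,handle=H);print("grasp",[np.round(x,2) for x in ik(p,r,q0)[:4]])
for sgn in(-1,1):
  for yaw in range(-180,61,20):
    y=R.from_euler("z",yaw,degrees=True).apply([0,1,0])
    lip=np.r_[bin+y[:2]*.015,.115]
    p,r=tcp(yaw,100,lip=lip,sgn=sgn);best=None
    for k in range(8):
        s=ik(p,r,q0 if k==0 else rng.uniform(lo,hi))
        if s[1]<.002 and s[2]<.01 and (best is None or s[3]>best[3]):best=s
    print(sgn,yaw,p.round(2),None if best is None else (best[0].round(2),round(best[3],2),"elbow/wrist",best[4][3].round(2),best[4][5].round(2)))
E
python3 scan.py
```

```text
grasp [array([-0.61,  0.75, -0.16,  1.48,  0.41,  1.38,  0.44]), np.float64(0.0), np.float64(0.0), np.float64(0.53)]
-1 -180 [ 0.52 -0.14  0.26] (array([-1.08,  0.83,  0.91,  2.05,  0.65,  1.01, -2.31]), np.float64(0.35), 'elbow/wrist', array([0.2 , 0.28, 0.67]), array([0.5 , 0.13, 0.37]))
-1 -160 [ 0.5  -0.15  0.26] (array([-1.25,  0.71,  0.96,  2.36,  1.09,  0.76, -2.6 ]), np.float64(0.04), 'elbow/wrist', array([0.13, 0.27, 0.7 ]), array([0.39, 0.11, 0.38]))
-1 -140 [ 0.48 -0.16  0.26] None
-1 -120 [ 0.47 -0.17  0.26] None
-1 -100 [ 0.46 -0.19  0.26] None
-1 -80 [ 0.46 -0.21  0.26] None
-1 -60 [ 0.47 -0.22  0.26] (array([ 1.89,  0.77, -1.1 ,  2.21, -1.01,  0.66,  2.37]), np.float64(0.17), 'elbow/wrist', array([-0.1 , -0.31,  0.67]), array([ 0.23, -0.37,  0.37]))
-1 -40 [ 0.48 -0.24  0.26] (array([ 1.66,  0.83, -0.95,  1.9 , -0.68,  1.02,  2.17]), np.float64(0.32), 'elbow/wrist', array([-0.03, -0.35,  0.65]), array([ 0.31, -0.45,  0.37]))
-1 -20 [ 0.5  -0.25  0.26] (array([ 1.44,  0.94, -0.87,  1.6 , -0.47,  1.35,  2.1 ]), np.float64(0.4), 'elbow/wrist', array([ 0.05, -0.38,  0.6 ])
[... 876 characters left out ...]
13), 'elbow/wrist', array([-0.09, -0.3 ,  0.68]), array([ 0.22, -0.35,  0.36]))
1 -40 [ 0.48 -0.24  0.26] (array([ 1.64,  0.78, -0.87,  1.96, -0.75,  1.04, -0.88]), np.float64(0.4), 'elbow/wrist', array([-0.02, -0.33,  0.66]), array([ 0.29, -0.44,  0.36]))
1 -20 [ 0.5  -0.25  0.26] (array([ 1.42,  0.89, -0.78,  1.65, -0.53,  1.37, -0.95]), np.float64(0.49), 'elbow/wrist', array([ 0.05, -0.36,  0.62]), array([ 0.38, -0.5 ,  0.36]))
1 0 [ 0.52 -0.25  0.26] (array([ 1.24,  1.04, -0.8 ,  1.34, -0.33,  1.68, -1.  ]), np.float64(0.23), 'elbow/wrist', array([ 0.13, -0.39,  0.56]), array([ 0.5 , -0.53,  0.36]))
1 20 [ 0.53 -0.25  0.26] None
1 40 [ 0.55 -0.24  0.26] None
1 60 [ 0.56 -0.22  0.26] None
```

```bash
cat > path.py <<'E'
from ik import *
bin=np.array([.515,-.196])
def seg(A,B,n):
    return [{k:A[k]+(B[k]-A[k])*i/n for k in A} for i in range(1,n+1)]
def pose(w):
    return tcp(w["yaw"],w["roll"],lip=w["lip"])
YB=-20.
def lipat(yaw,h):   # lip for level basket with handle h
    return h-R.from_euler("z",yaw,degrees=True).apply([0,.164,.058])
yv=R.from_euler("z",YB,degrees=True).apply([0,1,0])
lb=lambda z,o=.015:np.r_[bin+yv[:2]*o,z]
W0=dict(yaw=-12.,roll=0.,lip=lipat(-12,H))
W1=dict(yaw=-12.,roll=0.,lip=lipat(-12,H+[0,0,.11]))
W2=dict(yaw=YB,roll=0.,lip=lb(.22))
W3=dict(yaw=YB,roll=30.,lip=lb(.14))
W4=dict(yaw=YB,roll=100.,lip=lb(.115))
path=[W0]+seg(W0,W1,4)+seg(W1,W2,10)+seg(W2,W3,4)+seg(W3,W4,9)
E
cat > sim.py <<'E'
from path import *
q=ik(*pose(W0),np.array(load()[1][0]))[0]
def jac(q):
    p,r,_=F(q);J=np.zeros((6,7))
    for i in range(7):
        d=np.zeros(7);d[i]=1e-5;a,b,_=F(q+d);J[:3,i]=(a-p)/1e-5;J[3:,i]=(b*r.inv()).as_rotvec()/1e-5
    return J
for i,w in enumerate(path):
    p,r=pose(w);qp=q.copy()
    for _ in range(20):
        a,b,_c=F(q);e=np.r_[p-a,(r*b.inv()).as_rotvec()];J=jac(q);P=np.linalg.pinv(J,rcond=.02)
        q=np.clip(q+P@e+(np.eye(7)-P@J)@(0.02*(mid-q)),lo,hi)
    print(i,round(w["roll"]),p.round(2),q.round(2),"err",np.linalg.norm(F(q)[0]-p).round(3),"dq",np.abs(q-qp).max().round(2))
E
python3 sim.py
```

```text
0 0 [0.52 0.27 0.16] [-0.5   0.77 -0.33  1.48  0.5   1.43  0.37] err 0.0 dq 0.17
1 0 [0.52 0.27 0.18] [-0.43  0.75 -0.44  1.46  0.55  1.5   0.34] err 0.0 dq 0.11
2 0 [0.52 0.27 0.21] [-0.38  0.73 -0.51  1.45  0.57  1.56  0.34] err 0.0 dq 0.07
3 0 [0.52 0.27 0.24] [-0.36  0.71 -0.56  1.43  0.58  1.61  0.34] err 0.0 dq 0.05
4 0 [0.52 0.27 0.27] [-0.34  0.68 -0.59  1.4   0.58  1.66  0.35] err 0.0 dq 0.05
5 0 [0.53 0.24 0.27] [-0.28  0.66 -0.6   1.45  0.59  1.64  0.37] err 0.0 dq 0.06
6 0 [0.53 0.21 0.26] [-0.23  0.64 -0.6   1.48  0.59  1.62  0.39] err 0.0 dq 0.05
7 0 [0.54 0.17 0.26] [-0.19  0.62 -0.59  1.51  0.6   1.59  0.42] err 0.0 dq 0.05
8 0 [0.54 0.14 0.26] [-0.14  0.6  -0.58  1.54  0.6   1.57  0.45] err 0.0 dq 0.05
9 0 [0.55 0.11 0.26] [-0.1   0.59 -0.57  1.56  0.61  1.55  0.48] err 0.0 dq 0.04
10 0 [0.55 0.08 0.26] [-0.06  0.58 -0.55  1.58  0.61  1.53  0.51] err 0.0 dq 0.04
11 0 [0.56 0.05 0.26] [-0.02  0.57 -0.53  1.59  0.62  1.51  0.54] err 0.0 dq 0.04
12 0 [0.56 0.02 0.26] [ 0.02  0.56 -0.52  1.6   0.62  1.49  0.58] err 0.0 dq 0.04
13 0 [ 0.57 -0.01  0.26] [ 0.06  0.56 -0.5  
[... 551 characters left out ...]
.16
20 46 [ 0.55 -0.11  0.27] [ 0.89  0.42 -0.79  1.78  0.03  1.01  1.37] err 0.0 dq 0.17
21 53 [ 0.54 -0.13  0.28] [ 1.08  0.46 -0.9   1.78 -0.06  1.02  1.49] err 0.0 dq 0.18
22 61 [ 0.53 -0.15  0.28] [ 1.26  0.56 -1.04  1.76 -0.08  1.04  1.56] err 0.0 dq 0.19
23 69 [ 0.53 -0.17  0.29] [ 1.43  0.72 -1.21  1.75 -0.01  1.08  1.56] err 0.0 dq 0.17
24 77 [ 0.52 -0.19  0.28] [ 1.52  0.87 -1.27  1.72  0.01  1.12  1.58] err 0.014 dq 0.15
25 84 [ 0.51 -0.21  0.28] [ 1.57  0.98 -1.27  1.68 -0.03  1.17  1.65] err 0.015 dq 0.11
26 92 [ 0.5  -0.23  0.27] [ 1.6   1.09 -1.27  1.64 -0.06  1.23  1.71] err 0.015 dq 0.11
27 100 [ 0.5  -0.25  0.26] [ 1.63  1.2  -1.27  1.59 -0.08  1.29  1.75] err 0.015 dq 0.12
```

```bash
python3 - <<'E'
from path import *
log();p,r,o=obs()
pg,rg=pose(W0);z=rg.apply([0,0,1])
print(pg)
for q in rows(p,r,pg-.08*z,rg,6,8.8)+rows(pg-.08*z,rg,pg,rg,4,8.8):print(q)
E
```

```text
[0.52342484 0.2652076  0.15554552]
[8.8, -1.54, -0.42, 3.46, 4.97, -4.22, -0.45]
[8.8, -1.28, -0.12, 3.59, 4.97, -4.22, -0.45]
[8.8, -1.01, 0.18, 3.67, 4.97, -4.22, -0.45]
[8.8, -0.74, 0.5, 3.7, 4.97, -4.22, -0.45]
[8.8, -0.47, 0.81, 3.69, 4.97, -4.22, -0.45]
[8.8, -0.21, 1.13, 3.63, 4.97, -4.22, -0.45]
[8.8, -0.0, -0.0, 2.0, 0.0, 0.0, 0.0]
[8.8, -0.0, -0.0, 2.0, 0.0, 0.0, 0.0]
[8.8, -0.0, -0.0, 2.0, 0.0, 0.0, 0.0]
[8.8, -0.0, -0.0, 2.0, 0.0, 0.0, 0.0]
```

Move to the pre-grasp point first, then check the pose and take a picture before advancing.

Request:
{"api": "apply_moves", "payload": {
  "steps": [
    [[8.8,-1.5,-0.4,3.5,5,-4.2,-0.45],[8.8,-1.3,-0.1,3.6,5,-4.2,-0.45],[8.8,-1,0.2,3.7,5,-4.2,-0.45],[8.8,-0.7,0.5,3.7,5,-4.2,-0.45],[8.8,-0.5,0.8,3.7,5,-4.2,-0.45],[8.8,-0.2,1.1,3.6,4.8,-4.3,-0.45],[8.8,0,0,0,0,0,0],[8.8,0,0,0,0,0,0]]
  ]
}}

```text
time_s: 4.68
eef_pos: [0.5323, 0.3029, 0.2281]
ee_rot: [0.103, 0.96, -0.258, -0.025]
contact_force: [0.6, 0.6, -0.1]
grip_width: 0.0879
grip_force: 0.0
```

```bash
python3 - <<'E'
from path import *
log();p,r,o=obs()
pg,rg=pose(W0);z=rg.apply([0,0,1])
print(p,(pg-p),o["joint_pos"].round(2))
for q in rows(p,r,pg,rg,4,8.8):print(q)
t,s=optics.capture("top"),optics.capture("side")
a=cv2.resize(t[180:300,150:280],None,fx=3,fy=3);b=cv2.resize(s[70:190,190:320],None,fx=3,fy=3)
cv2.imwrite("pics/pre.png",np.hstack([a,b]))
E
```

```text
[0.53232637 0.30286095 0.22809066] [-0.00890153 -0.03765335 -0.07254514] [-0.69  0.73 -0.11  1.33  0.35  1.54  0.48]
[8.8, 0.03, 0.07, 2.05, 0.0, 0.06, -0.07]
[8.8, 0.03, 0.07, 2.05, 0.0, 0.06, -0.07]
[8.8, 0.03, 0.07, 2.05, 0.0, 0.06, -0.07]
[8.8, 0.02, 0.07, 2.05, 0.0, 0.06, -0.07]
```

View pics/pre.png

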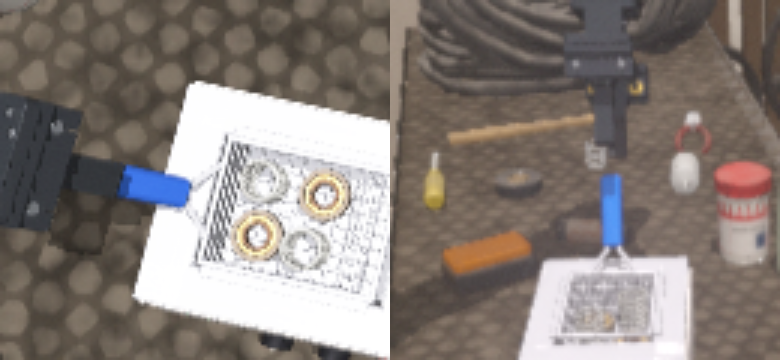

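The handle (left panel, 155,187) lies in line with the fingers (95,175), and in the side panel the finger is directly above the sleeve (612,205). I'll advance and close.

Request:
{"api": "apply_moves", "payload": {
  "steps": [
    [[8.8,0,0.1,2,0,0,0],[8.8,0,0.1,2,0,0,0],[8.8,0,0.1,2,0,0,0],[8.8,0,0,2.1,0,0,0],[8.8,0,0,0,0,0,0],[0,0,0,0,0,0,0],[0,0,0,0,0,0,0],[0,0,0,0,0,0,0],[0,0,0,0,0,0,0],[0,0,0,0,0,0,0],[0,0,0,0,0,0,0],[0,0,0,0,0,0,0]]
  ],
  "force": 60
}}

```text
time_s: 6.28
eef_pos: [0.5241, 0.2656, 0.1547]
ee_rot: [0.102, 0.96, -0.258, -0.025]
contact_force: [-0.2, -0.5, 0.0]
grip_width: 0.02
grip_force: 0.0
```

```bash
python3 - <<'E'
from path import *
log();p,r,o=obs()
print(p,o["joint_pos"].round(2),o["contact_force"],o["wrist_torque"],o["grip_force"],o["grip_width"])
for q in rows(p,r,p+[0,0,.1],r,5,0):print(q)
E
```

```text
[0.52405797 0.26558306 0.15473302] [-0.65  0.77 -0.1   1.47  0.38  1.37  0.45] [-0.16892764 -0.49741615  0.0416166 ] [ 0.44925883 -0.11941002  0.00140697] 0.0 0.019972519972216423
[0, -0.01, -1.0, -1.73, 0.0, 0.0, 0.0]
[0, -0.01, -1.0, -1.73, 0.0, 0.0, 0.0]
[0, -0.01, -1.0, -1.73, 0.0, 0.0, 0.0]
[0, -0.01, -1.0, -1.73, 0.0, 0.0, 0.0]
[0, -0.01, -1.0, -1.73, 0.0, 0.0, 0.0]
```

Still closing: 20 mm and no grip force yet.

Request:
{"api": "apply_moves", "payload": {
  "steps": [
    [[0,0,0,0,0,0,0],[0,0,0,0,0,0,0],[0,0,0,0,0,0,0],[0,0,0,0,0,0,0]]
  ]
}}

```text
time_s: 6.78
eef_pos: [0.524, 0.2645, 0.1554]
ee_rot: [0.103, 0.96, -0.259, -0.026]
contact_force: [-1.1, -3.2, 5.8]
grip_width: 0.0135
grip_force: 59.9
```

Request:
{"api": "apply_moves", "payload": {
  "steps": [
    [[0,0,-0.5,-0.87,0,0,0],[0,0,-0.75,-1.3,0,0,0],[0,0,-0.75,-1.3,0,0,0],[0,0,-0.75,-1.3,0,0,0],[0,0,-0.75,-1.3,0,0,0],[0,0,-0.75,-1.3,0,0,0],[0,0,-0.75,-1.3,0,0,0],[0,0,0,0,0,0,0],[0,0,0,0,0,0,0]]
  ]
}}

```text
time_s: 7.9
eef_pos: [0.5235, 0.2657, 0.2544]
ee_rot: [0.102, 0.96, -0.258, -0.026]
contact_force: [0.9, 0.3, -6.4]
grip_width: 0.014
grip_force: 59.9
```

```bash
python3 - <<'E'
from path import *
log();p,r,o=obs()
print(p,o["joint_pos"].round(2),o["contact_force"],o["wrist_torque"],o["grip_force"],o["grip_width"])
t,s=optics.capture("top"),optics.capture("side")
for n in("basket","handle","lip"):
    a,b=spotter.spot_point(n,"top"),spotter.spot_point(n,"side")
    if a and b:print(n,tri(("top",a[0]["location"]),("side",b[0]["location"])),a[0]["conf"],b[0]["conf"])
a=cv2.resize(t[160:310,150:320],None,fx=2.3,fy=2.3);b=cv2.resize(s[70:220,190:360],None,fx=2.3,fy=2.3)
cv2.imwrite("pics/lift.png",np.hstack([a,b]))
E
```

```text
[0.52346704 0.26573212 0.25437335] [-0.65  0.66 -0.11  1.4   0.36  1.53  0.51] [ 0.86691739  0.26626245 -6.35912362] [ 1.46282868 -0.2984104   0.02345704] 59.91583351045847 0.01395984114733007
basket (array([0.50763997, 0.20536207, 0.15023658]), np.float64(0.005444159422727613)) 0.82 0.89
lip (array([0.4939719 , 0.11804205, 0.20468697]), np.float64(0.001912813825902408)) 0.93 0.74
```

View pics/lift.png

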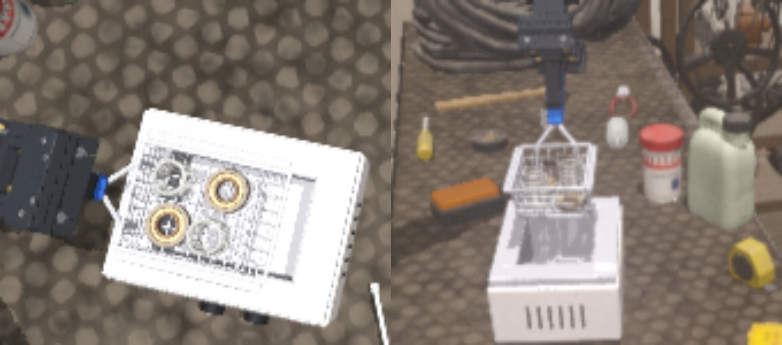

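The basket hangs level above the deck, clear of the tank (side panel around 550,180), with all four parts in it. Next is the level transfer to above the bin.

```bash
python3 - <<'E'
from path import *
p,r,o=obs()
pt,rt=pose(W2);print(pt)
for q in rows(p,r,pt,rt,10,0):print(q)
E
```

```text
[ 0.57297241 -0.0367221   0.26154552]
[0, -1.12, -2.5, 1.37, -0.01, 0.41, 0.67]
[0, -1.16, -2.49, 1.37, -0.01, 0.41, 0.67]
[0, -1.2, -2.48, 1.36, -0.01, 0.41, 0.67]
[0, -1.23, -2.46, 1.35, -0.01, 0.41, 0.67]
[0, -1.27, -2.45, 1.34, -0.01, 0.41, 0.67]
[0, -1.31, -2.43, 1.33, -0.01, 0.41, 0.67]
[0, -1.35, -2.42, 1.32, -0.01, 0.41, 0.67]
[0, -1.39, -2.4, 1.31, -0.01, 0.41, 0.67]
[0, -1.42, -2.38, 1.3, -0.01, 0.41, 0.67]
[0, -1.46, -2.37, 1.29, -0.01, 0.41, 0.67]
```

Request:
{"api": "apply_moves", "payload": {
  "steps": [
    [[0,-0.4,-0.8,0.4,0,0.2,0.3],[0,-0.8,-1.7,0.9,0,0.3,0.5],[0,-1.1,-2.5,1.4,0,0.4,0.7],[0,-1.2,-2.5,1.4,0,0.4,0.7],[0,-1.3,-2.5,1.4,0,0.4,0.7],[0,-1.3,-2.5,1.3,0,0.4,0.7],[0,-1.3,-2.4,1.3,0,0.4,0.7],[0,-1.4,-2.4,1.3,0,0.4,0.7],[0,-1.4,-2.4,1.3,0,0.4,0.7],[0,-1.4,-2.4,1.3,0,0.4,0.6],[0,-0.8,-1.6,0.9,0,0.3,0.4],[0,-0.4,-0.8,0.5,0,0.2,0.2],[0,0,0,0,0,0,0],[0,0,0,0,0,0,0]]
  ]
}}

```text
time_s: 10.05
eef_pos: [0.5704, -0.0361, 0.2618]
ee_rot: [0.168, 0.951, -0.255, -0.045]
contact_force: [0.9, -0.3, -6.1]
grip_width: 0.0135
grip_force: 59.9
```

```bash
python3 fit.py | tail -12; python3 - <<'E'
from path import *
log();p,r,o=obs()
print(p,o["joint_pos"].round(2),o["grip_force"])
t,s=optics.capture("top"),optics.capture("side")
for n in("basket","lip"):
    a,b=spotter.spot_point(n,"top"),spotter.spot_point(n,"side")
    if a and b:print(n,tri(("top",a[0]["location"]),("side",b[0]["location"])),a[0]["conf"],b[0]["conf"])
print("nominal lip",W2["lip"])
for A,B,n in((W2,W3,4),(W3,W4,9)):
    for w in seg(A,B,n):
        pt,rt=pose(w);print(round(w["roll"]),rows(p,r,pt,rt,1,0)[0]);p,r=pt,rt
E
```

```text
[ 0.    -0.     0.398]
 [-0.    -0.     0.014]
 [-0.     0.     0.314]]
[[-0.0, -0.0, 0.0], [-0.0, -0.0, -0.0], [-0.0, 0.0, -0.0], [-0.0, -0.0, 0.0], [-0.0, -0.0, 0.0], [-0.0, 0.0, 0.0], [-0.0, -0.0, 0.0], [0.0, 0.0, -0.0]]
[[-1.19  0.54 -0.    1.54  0.    1.07 -0.07]
 [-0.82  0.74  0.12  1.3   0.23  1.54  0.58]
 [-0.69  0.39  0.07  1.45  0.01  1.29  0.57]
 [-0.36  0.6  -0.23  1.   -0.19  1.81  0.61]
 [-0.36  0.6  -0.23  1.   -0.19  1.81  0.61]
 [-0.69  0.73 -0.11  1.33  0.35  1.54  0.48]
 [-0.65  0.77 -0.1   1.47  0.38  1.37  0.45]
 [-0.65  0.66 -0.11  1.4   0.36  1.53  0.51]]
[ 0.57041282 -0.03614678  0.26176197] [-0.27  0.54  0.02  1.59  0.43  1.35  0.8 ] 59.91621343418956
basket (array([ 0.54468583, -0.09903717,  0.15702158]), np.float64(0.007428759755963164)) 0.8 0.93
lip (array([ 0.52095608, -0.18453204,  0.22333317]), np.float64(0.005099897883289364)) 0.65 0.97
nominal lip [ 0.5201303  -0.18190461  0.22      ]
8 [0, -0.26, -0.53, 0.36, -7.48, -0.01, -0.07]
15 [0, 0.0, -0.81, 0.47, -7.5, -0.0, 0.0]
22 [0, -0.0, -1.06, 0.55, -7.5, -0.0, -0.0]
30 [0, 0.0, -1.31, 0.6, -7.5, 0.0, 0.0]
38 [0, 0.0, -1.64, -1.15, -7.78, 0.0, -0.0]
46 [0, -0.0, -1.67, -1.15, -7.78, -0.0, -0.0]
53 [0, 0.0, -1.71, -1.16, -7.78, 0.0, 0.0]
61 [0, 0.0, -1.75, -1.17, -7.78, 0.0, -0.0]
69 [0, -0.0, -1.78, -1.19, -7.78, -0.0, 0.0]
77 [0, -0.0, -1.81, -1.21, -7.78, 0.0, -0.0]
84 [0, 0.0, -1.84, -1.23, -7.78, -0.0, -0.0]
92 [0, -0.0, -1.86, -1.26, -7.78, 0.0, 0.0]
100 [0, 0.0, -1.88, -1.3, -7.78, -0.0, -0.0]
```

Request:
{"api": "apply_moves", "payload": {
  "steps": [
    [[0,-0.2,-0.5,0.4,-7.5,0,0],[0,0,-0.8,0.5,-7.5,0,0],[0,0,-1.1,0.5,-7.5,0,0],[0,0,-1.3,0.6,-7.5,0,0],[0,0,-1.6,-1.1,-7.8,0,0],[0,0,-1.7,-1.1,-7.8,0,0]]
  ]
}}

```text
time_s: 11.1
eef_pos: [0.5454, -0.1101, 0.2734]
ee_rot: [0.173, 0.975, 0.134, 0.024]
contact_force: [-0.2, -0.8, -6.1]
grip_width: 0.0136
grip_force: 59.9
```

```bash
python3 - <<'E'
from path import *
p,r,o=obs()
print(p,o["joint_pos"].round(2),o["grip_force"])
B=r*toolR(0,0).inv()
w=dict(W3);w=seg(W3,W4,9)[1];pt,rt=pose(w);print(pt,(rt.inv()*r).as_rotvec(degrees=True))
E
```

```text
[ 0.54538272 -0.11012613  0.27344923] [ 0.39  0.35 -0.14  1.78 -0.27  1.01  1.62] 59.871126506477594
[ 0.54698675 -0.10811713  0.27383748] [-0.15306232 -0.09217162  0.07229963]
```

Request:
{"api": "apply_moves", "payload": {
  "steps": [
    [[0,0,-1.7,-1.1,-7.8,0,0],[0,0,-1.7,-1.2,-7.8,0,0],[0,0,-1.8,-1.2,-7.8,0,0],[0,0,0,0,0,0,0]]
  ]
}}

```text
time_s: 11.6
eef_pos: [0.5223, -0.1727, 0.2815]
ee_rot: [0.169, 0.928, 0.327, 0.058]
contact_force: [-0.3, -1.1, -4.8]
grip_width: 0.0139
grip_force: 59.9
```

```bash
python3 - <<'E'
from path import *
p,r,o=obs()
print(p,o["joint_pos"].round(2),o["grip_force"],o["contact_force"])
w=seg(W3,W4,9)[4];pt,rt=pose(w);print(pt,(rt.inv()*r).as_rotvec(degrees=True))
E
```

```text
[ 0.52225142 -0.1726727   0.28153398] [ 0.75  0.46 -0.19  1.75 -0.63  1.19  2.1 ] 59.869008008390665 [-0.3292711  -1.14764107 -4.75760662]
[ 0.52590713 -0.1660329   0.28520541] [ 0.13511222 -0.25479301  0.58873197]
```

```bash
python3 fit.py >/dev/null; python3 - <<'E'
from path import *
p0,r0,o=obs();q0=o["joint_pos"]
for yaw in(-40,-30,-20,-10,0):
  yv=R.from_euler("z",yaw,degrees=True).apply([0,1,0])
  for roll in(92,98):
    p,r=tcp(yaw,roll,lip=np.r_[bin+yv[:2]*.015,.115])
    f=least_squares(lambda q:np.r_[(F(q)[0]-p)*50,(F(q)[1].inv()*r).as_rotvec()*25,.05*(q[2]+.2)],q0)
    print(yaw,roll,p.round(3),f.x.round(2),round(f.cost,4))
E
```

```text
-40 92 [ 0.494 -0.22   0.268] [ 1.03  0.57 -0.2   1.92 -1.06  1.21  2.42] 0.0
-40 98 [ 0.484 -0.232  0.262] [ 1.09  0.64 -0.2   1.91 -1.09  1.29  2.5 ] 0.0
-30 92 [ 0.499 -0.224  0.268] [ 1.    0.64 -0.2   1.78 -0.93  1.33  2.39] 0.0
-30 98 [ 0.491 -0.237  0.262] [ 1.05  0.71 -0.2   1.76 -0.96  1.41  2.46] 0.0
-20 92 [ 0.504 -0.226  0.268] [ 0.96  0.71 -0.2   1.64 -0.82  1.45  2.38] 0.0
-20 98 [ 0.499 -0.241  0.262] [ 0.99  0.78 -0.2   1.61 -0.85  1.53  2.43] 0.0
-10 92 [ 0.509 -0.227  0.268] [ 0.9   0.77 -0.2   1.51 -0.73  1.58  2.38] 0.0
-10 98 [ 0.507 -0.243  0.262] [ 0.94  0.85 -0.2   1.46 -0.76  1.66  2.41] 0.0
0 92 [ 0.515 -0.228  0.268] [ 0.85  0.84 -0.2   1.37 -0.64  1.7   2.4 ] 0.0
0 98 [ 0.515 -0.244  0.262] [ 0.87  0.92 -0.2   1.31 -0.68  1.79  2.42] 0.0
```

Within limits as planned (yaw −20: j5 −0.85, j7 2.43). Continue to about 100°.

Request:
{"api": "apply_moves", "payload": {
  "steps": [
    [[0,0,-1.6,-1.2,-7.8,0,0],[0,0,-1.5,-1.1,-7.8,0,0],[0,0,-1.5,-1.1,-7.8,0,0],[0,0,-1.5,-1.1,-7.8,0,0],[0,0,0,0,0,0,0],[0,0,0,0,0,0,0],[0,0,0,0,0,0,0],[0,0,0,0,0,0,0]]
  ]
}}

```text
time_s: 12.6
eef_pos: [0.5007, -0.2341, 0.2675]
ee_rot: [0.142, 0.807, 0.565, 0.101]
contact_force: [0.0, -0.1, -2.6]
grip_width: 0.0132
grip_force: 59.9
```

```bash
python3 - <<'E'
from path import *
p,r,o=obs()
print(p,o["joint_pos"].round(2),o["grip_force"],o["contact_force"])
pt,rt=pose(W4);print(pt,(rt.inv()*r).as_rotvec(degrees=True))
t,s=optics.capture("top"),optics.capture("side")
for n in("basket","lip","spring_a","bearing_1"):
    a,b=spotter.spot_point(n,"top"),spotter.spot_point(n,"side")
    print(n,[(np.round(d["location"]).tolist(),round(d["conf"],2)) for d in a],[(np.round(d["location"]).tolist(),round(d["conf"],2)) for d in b])
    if a and b:print(tri(("top",a[0]["location"]),("side",b[0]["location"])))
a=cv2.resize(t[150:320,340:500],None,fx=2.4,fy=2.4);b=cv2.resize(s[150:320,210:370],None,fx=2.4,fy=2.4)
cv2.imwrite("pics/pour.png",np.hstack([a,b]))
E
```

```text
[ 0.5006769  -0.23412583  0.26750847] [ 1.03  0.79 -0.25  1.61 -0.85  1.53  2.42] 59.86711881123483 [ 0.00951337 -0.08931115 -2.56441005]
[ 0.49696083 -0.2455622   0.25993849] [-0.03692647 -0.11848116 -0.16660746]
basket [] [([287.0, 192.0], 0.78), ([267.0, 281.0], 0.35)]
lip [([407.0, 245.0], 0.63)] [([289.0, 237.0], 0.8)]
(array([ 0.52989368, -0.16647682,  0.11575514]), np.float64(0.004877760386883241))
spring_a [([421.0, 253.0], 0.62), ([416.0, 261.0], 0.55)] [([280.0, 265.0], 0.44), ([288.0, 275.0], 0.39)]
(array([ 0.50714566, -0.20591825,  0.06503541]), np.float64(0.01236566346241392))
bearing_1 [([422.0, 272.0], 0.66), ([437.0, 268.0], 0.58)] [([268.0, 282.0], 0.59)]
(array([ 0.46780943, -0.21604723,  0.02375161]), np.float64(0.0026453035333829727))
```

View pics/pour.png

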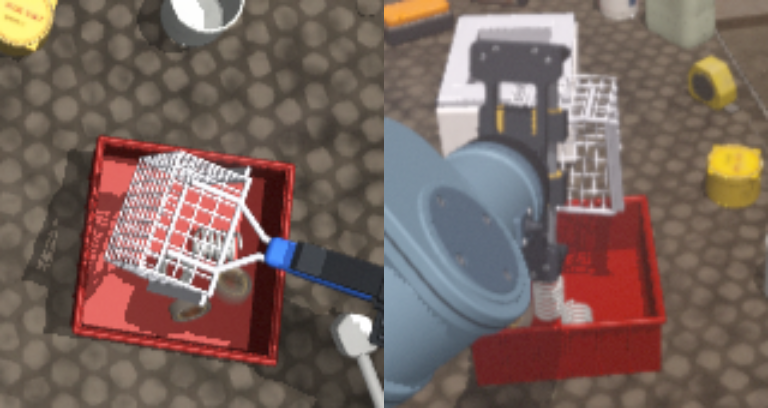

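The top panel shows both bearings (185,310 and 232,285) and both springs (210,243 and 175,280) inside the bin. The wrist reads 2.6 N, which is the empty basket alone. The lip is about 40 mm above the rim. Let it settle, then hand in.

Request:
{"api": "apply_moves", "payload": {
  "steps": [
    [[0,0,0,0,0,0,0],[0,0,0,0,0,0,0],[0,0,0,0,0,0,0],[0,0,0,0,0,0,0]]
  ]
}}

```text
time_s: 13.6
eef_pos: [0.5, -0.235, 0.266]
ee_rot: [0.143, 0.806, 0.566, 0.101]
contact_force: [0.2, 0.0, -2.3]
grip_width: 0.0135
grip_force: 59.9
```

```bash
python3 -c "
from plan import *
p,r,o=obs();print(p,o['contact_force'],o['grip_force'],np.abs(o['qd']).max());print(manip.sign_off())"
```

```text
[ 0.50004964 -0.23502757  0.26603268] [ 0.1687913   0.01813185 -2.34189993] 59.86710989847779 0.0013451247451186463
the job is handed in; nothing more can be done
None
```

Job handed in at about 13.6 s: all four parts are in the red bin, and the empty basket is held by its blue handle, tipped about 100° with its lip down, roughly 40 mm above the bin rim.

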